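Reset the tripped breaker on the kitchen power block

TASK

One of the three breakers in the power block on the worktop has tripped: its lever stands about upright, neither on nor off. Reset it: push that lever all the way off, towards the robot's side, until it is firmly against its springy stop without straining it, then throw it fully on, away from the robot, and let go. Leave the other two levers as they are and do not knock the things standing round the block.

Things in the scene. Friction and masses are not known exactly. Their poses are not given: they have to be found in the camera images.
- power_block: grey plastic base, 118 (x) x 204 (y) x 14 mm with 52 mm high side cheeks, fixed to the worktop. Origin: centre of its underside. Its +x axis is the on direction (roughly away from the robot), -x the off direction. Three breakers stand on it side by side along its y axis, 62 mm apart, in any order
- tripped_breaker: tripped breaker and its lever: white module 104 (x) x 56 (y) mm, flat top 62 mm above its origin (centre of its underside, 14 mm above the worktop). Axes as the block's. Lever pivot: parallel to y, 52 mm above the origin. Push the lever with closed fingers; their force on it, pushing or pinching, must stay under 25 N. Until reset, it is blocked on its way to on, between 0.01 and 0.32 rad
- tripped_lever (a joint): lever angle: 0 upright, + leaning to +x (on), - to -x (off). Starts at -0.12 to 0; hard on stop at 0.5, 0.4 counts as on. The springy off stop differs by unit: met between -0.26 and -0.58. Pushed 45 mm from the pivot it takes 2 N, then 5 to 6 N for the last 0.13 rad before the stop, then 4 to 5 N more per mm; 12 to 14 N resets it, unseen: aim for 16. Then 2 N moves it on. It stays where left
- tripped_lever_tip (a point): end of the tripped lever, on its middle line, 70 mm from the pivot and 136 mm above the worktop when upright. The lever is a black bar 10 (x) x 14 (y) mm with a cross-piece at its end, 14 mm thick (x) and 18 mm wide (y). When pushing the leaning lever upright from its off side, let the fingers rise with its end, or friction makes it stiff
- on_lever (a joint): angle of an identical lever on the neighbouring breaker that is on (about 0.47): leave it
- on_lever_tip (a point): end of that lever, 70 mm from its pivot
- off_lever (a joint): angle of an identical lever on the neighbouring breaker that is switched off (about -0.5): leave it
- off_lever_tip (a point): end of that lever, 70 mm from its pivot
- tuna_tin: flat tin, 86 mm across, 40 mm high, standing behind the block; origin at the centre of its underside
- mug: small white cup, 62 mm across, 51 mm high, standing to the right of the block; origin at the centre of its underside
- tape_roll: roll of tape, 104 mm across, 25 mm high, lying to the left of the block; origin at the centre of its underside

How it is judged:
On the way:
1. the tripped lever is pushed over to the off side (value of joint tripped_lever below -0.22 rad), for 0.05 s.
At the end, for the whole second after the job is handed in: The tripped breaker's lever, after being pushed off, stands on (beyond 0.4 rad, the stop being at 0.5) and at rest; the other two levers still on (beyond 0.4) and off (below -0.35) as they were (value of joint each of tripped_lever, on_lever above 0.4 rad and not (velocity of joint tripped_lever above 0.05 rad/s) and not (velocity of joint tripped_lever below -0.05 rad/s) and value of joint off_lever below -0.35 rad); the robot touches nothing.
It fails at once if the breaker or its lever is strained: fingers bear on it with more than 25 N (contact force between any of the fingers, the arm and tripped_breaker above 25 N).
It fails at once if a neighbouring lever is moved over (value of joint on_lever below 0.3 rad or value of joint off_lever above -0.25 rad or value of joint off_lever below -0.7 rad).
It fails at once if the tin, the cup or the tape roll is knocked away (distance of any of tuna_tin, mug, tape_roll from where it was at the start of the episode above 0.03 m).
It also fails if it takes over 40 s, if anything falls off the work surface, if the arm or the gripper's body presses on something with over 40 N, if the wrist force passes 120 N, or if a joint passes its speed limit or range.

ROBOT

A 6-joint arm with a two-finger parallel gripper is mounted at the origin on a cart in front of the work surface, level with it; the furniture and walls round the work are solid. World frame = base frame: x ahead of the robot, y to its left, z up, the work surface at z = 0. Lengths are in m, angles in rad, forces in N, time in s.
With the tool pointing down it reaches from about 0.275 to 0.825 m from the base axis. Payload 4.9 kg.
Tool frame: the origin (TCP) lies midway between the tips of the shut fingers; the grasp point (between the pads) lies 19 mm behind it (grip_point_offset is the distance from the TCP to the grasp point, in m); z points along the fingers, y is the line along which they close (so a half turn about z gives the same grasp; the last joint's range is limited). The gripper opens to 85 mm and grips with 20 to 120 N. Pads are 22 mm wide; open, the fingers measure 114 mm over their backs; the gripper's body (76 mm by 85 mm) begins 54 mm behind the grasp point. The pads swing forward as they close: fully open they stand 13 mm farther back than shut.
Start: joints at [1.05, 0.326, -0.193, 1.052, 0, 1.437], TCP at [0.207, 0.509, 0.231] pointing down, gripper open.
Joint ranges: [-2.65, 2.65], [-0.97, 1.79], [-1.3, 1.35], [-1.93, 2.1], [-1.47, 1.37], [-3.14, 3.14]. Speed limits (rad/s): [2.57, 2.57, 3.14, 3.14, 3.14, 3.14].

INTERFACE

Orientations are given as a rotation vector (axis times angle).
In Python, from cell import * gives the robot as it stands. Calls block until the motion is done:
- movep(position, orientation): joint-space move of the TCP to a pose.
- move_l(position, velocity=0.15, rot=None, until_force=None): straight line of the TCP; rot=None keeps the orientation; velocity is the mean speed in m/s. With until_force (N) it stops when the force on the tool has changed by that much, and returns True; else False.
- set_joints(angles): joint-space move.
- let_go() and grab(newtons=None): open the fingers fully, or close them until they stop; newtons is the grip in N (None keeps the last).
- sleep(seconds).
- ik(position, orientation): joint angles nearest the present ones, or None.
- get_state(): the state.
- grab_frame(name): name is "side" or "top" or "wrist"; returns a dict with "img" (420x560x3 uint8, red, green, blue), "fx", "fy", "cx", "cy" (pixels), "cam_to_world" (4x4, takes a point from camera to world coordinates); the wrist camera has in their place "T_tool_cam" (4x4, takes a point from camera to tool coordinates, whose origin is the TCP and whose axes are the flange's). Camera axes: x right, y down, z forward; pixel columns grow to the right and rows downward; lengths in m; the calibration is good to about 2 mm. The wrist camera is an equidistant fisheye: a pixel r from the principal point sees the ray r / f radians off the axis. A picture is of the moment at which its call begins: read the wrist's pose just before it. There is no depth.
A pose or a line that the arm cannot do raises MotionError and nothing moves.
- sign_off(): hands the job in; it is judged then, once.
Trained networks look in the newest picture that a camera, given by its name, has taken for a name from the list of things; names that differ only in an ending like _2 or _b are one class to them, and where a whole thing is asked for, a point or a joint stands for the part that bears it (a point fixed in the world has none). Each returns a list of dicts, best first, with "score" (0 to 1); they miss things now and then, are a little off and sometimes report something else, mostly with a low value. They report only what shows in the picture. A call takes as long as a camera call.
- spot_in(camera, name): "centre" ([column, row] in pixels, amid what is visible of it).
- silhouettes(camera, name): "mask" (420x560 bool, what is visible of it) and "centre" ([column, row] in pixels, amid what is visible of it).
- tip_of(camera, name): "centre" ([column, row] in pixels: a listed point, or the origin of a listed thing).
The state is a dict: "clock": time; "q": joint angles; "joint_velocities": joint speeds; "tau": joint torques, N m; "position": TCP position; "eef_rot": TCP orientation; "contact_force": force on the tool from outside, world axes, zero at the start; "wrist_torque": the same for the moment, N m; "finger_gap": opening from 0.0 (shut) to 1.0 (fully open); "grasp_force": force on a finger pad.
Only numpy, scipy, OpenCV 4.12 (cv2) and the standard library are available. Lean on these libraries where they do the work, as an engineer would, in place of code of your own. Each camera call takes 0.05 s, during which the arm holds its last target. There are 200 camera calls.

## Working session

There is one attempt and no reset: what is moved stays moved. The work goes in short steps, each a Python script; the robot and the scene stay as the last script left them, time stands still between calls to the robot, and variables do not carry over. Pictures are saved under pics/ and viewed, at most 10 in all, crops included, and the job is handed in when it is done.

```bash
mkdir -p pics
cat > h.py <<'E'
from cell import *
import numpy as np, cv2
def snap(c,fn=None):
    f=grab_frame(c)
    if fn: cv2.imwrite(fn,f["img"][:,:,::-1])
    return f
def ray(f,px):
    T=np.array(f["cam_to_world"]);d=np.array([(px[0]-f["cx"])/f["fx"],(px[1]-f["cy"])/f["fy"],1.])
    d=T[:3,:3]@d; return T[:3,3],d/np.linalg.norm(d)
def atz(f,px,z):
    o,d=ray(f,px);return o+d*(z-o[2])/d[2]
def tri(rs):
    A=np.zeros((3,3));b=np.zeros(3)
    for o,d in rs:
        P=np.eye(3)-np.outer(d,d);A+=P;b+=P@o
    x=np.linalg.solve(A,b);return x,[np.linalg.norm((np.eye(3)-np.outer(d,d))@(x-o)) for o,d in rs]
E
python3 - <<'E'
from h import *
np.set_printoptions(precision=3,suppress=True)
F={c:snap(c,f"pics/{c}0.png") for c in("side","top")}
for c in F: print(c,np.array(F[c]["cam_to_world"])[:3,3])
for n in["tripped_lever_tip","on_lever_tip","off_lever_tip","tripped_breaker","power_block","tuna_tin","mug","tape_roll"]:
    r={c:tip_of(c,n)[:2] for c in F}
    print(n,{c:[(np.round(x["centre"]),round(x["score"],2)) for x in r[c]] for c in r})
    if r["side"] and r["top"]: print("  ",*tri([ray(F[c],r[c][0]["centre"]) for c in F]))
print(get_state())
E
```

```text
side [ 0.157 -0.732  0.631]
top [0.391 0.043 1.181]
tripped_lever_tip {'side': [(array([298., 231.]), 0.48)], 'top': [(array([317., 218.]), 0.51)]}
   [ 0.558 -0.075  0.136] [np.float64(0.0021833167176943924), np.float64(0.0021833167176944545)]
on_lever_tip {'side': [(array([269., 207.]), 0.66)], 'top': [(array([266., 218.]), 0.65)]}
   [0.561 0.055 0.129] [np.float64(8.737357642644342e-06), np.float64(8.737357642539362e-06)]
off_lever_tip {'side': [(array([267., 230.]), 0.6)], 'top': []}
tripped_breaker {'side': [(array([298., 274.]), 0.7)], 'top': [(array([290., 226.]), 0.6)]}
   [ 0.574 -0.021 -0.022] [np.float64(0.018016773895996503), np.float64(0.018016773895996634)]
power_block {'side': [(array([279., 272.]), 0.56), (array([333., 254.]), 0.24)], 'top': [(array([290., 230.]), 0.62), (array([294., 180.]), 0.24)]}
   [ 0.546 -0.012 -0.004] [np.float64(0.0009812764634679018), np.float64(0.000981276463467583)]
tuna_tin {'side': [(array([336., 256.]), 0.75)], 'top': [(array([293., 178.]), 0.6)]}
   [ 0.699 -0.024 -0.01 ] [np.float64(0.0017334390719137382), np.float64(0.00173343907191
[... 159 characters left out ...]
t64(0.0006671219720068501)]
tape_roll {'side': [(array([226., 238.]), 0.68), (array([296., 232.]), 0.32)], 'top': [(array([227., 251.]), 0.86)]}
   [0.49  0.165 0.006] [np.float64(0.0012478927808750415), np.float64(0.0012478927808751083)]
{'clock': 0.9, 'q': array([ 1.05 ,  0.326, -0.193,  1.052,  0.   ,  1.437]), 'joint_velocities': array([-0.   ,  0.002,  0.   ,  0.001, -0.   , -0.   ]), 'tau': array([  0.   , -44.331,  26.276,   0.001,  -0.   ,  -0.   ]), 'position': array([0.207, 0.509, 0.231]), 'eef_rot': array([-0.604, -3.083,  0.   ]), 'contact_force': array([ 0.083, -0.854, -0.434]), 'wrist_torque': array([ 0.018, -0.038, -0.022]), 'grasp_force': 0.0, 'finger_gap': 0.996689965603486}
```

Run:
```python
import cv2
a=cv2.imread('pics/side0.png')[170:320,180:380];b=cv2.imread('pics/top0.png')[140:290,180:380]
cv2.imwrite('pics/c0.png',cv2.resize(cv2.vconcat([a,b]),None,fx=2,fy=2,interpolation=cv2.INTER_CUBIC)[:600])
cv2.imwrite('pics/c1.png',cv2.resize(b,(800,600),interpolation=cv2.INTER_CUBIC))
cv2.imwrite('pics/c2.png',cv2.resize(a,(800,600),interpolation=cv2.INTER_CUBIC))
```

```text
(no output)
```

View pics/c1.png

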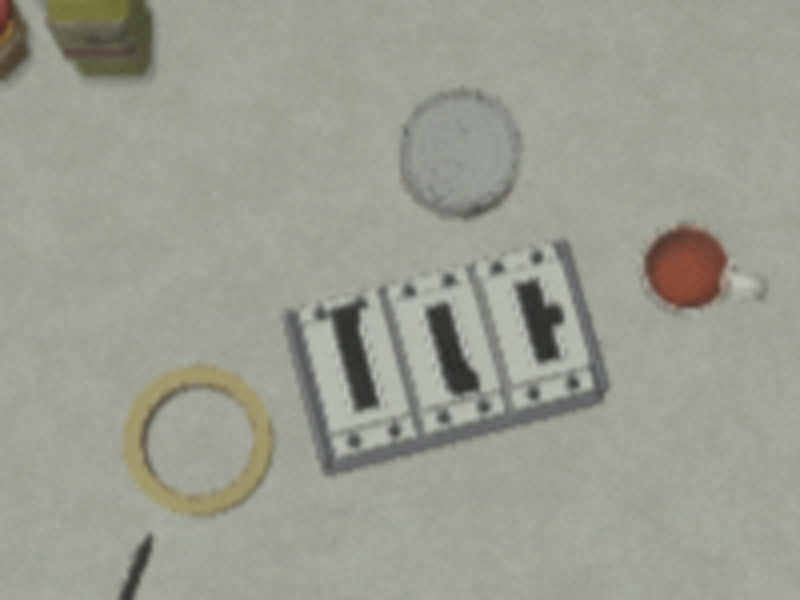

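View pics/c2.png

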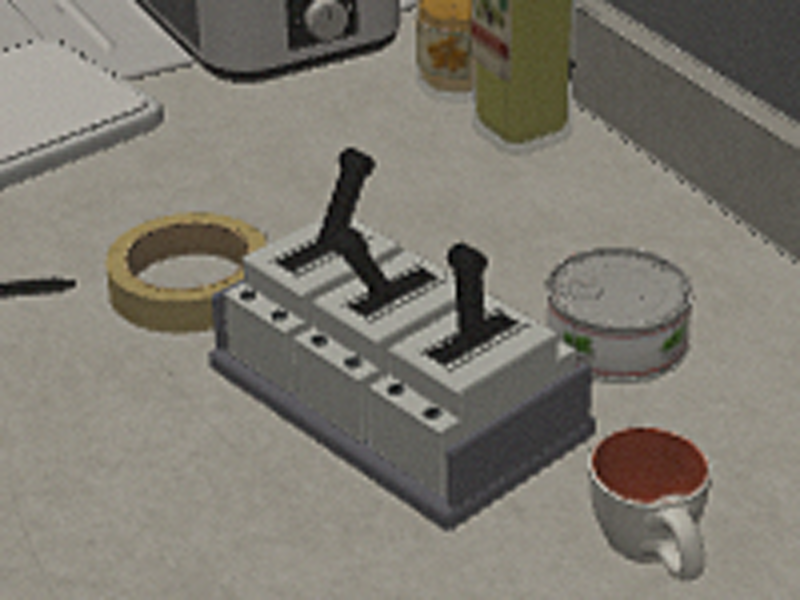

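The tripped lever is the right-hand one (top-crop 542,320, so image about 316,220). The off lever is in the middle and the on lever on the left. Block yaw is about 14.7°, and two routes to the pivot agree on (0.562, -0.073).

```bash
cat >> h.py <<'E'
np.set_printoptions(precision=3,suppress=True)
YAW=np.radians(14.7);PIV=np.array([.562,-.073,0]);EX=np.array([np.cos(YAW),np.sin(YAW),0]);EY=np.array([-EX[1],EX[0],0])
def P(u,v,z): return PIV+u*EX+v*EY+np.array([0,0,z])
def st():
    s=get_state();d=np.array(s["position"])-PIV;f=np.array(s["contact_force"])
    print("t%.1f u%.4f v%.4f z%.4f F(u,v,z) %.1f %.1f %.1f"%(s["clock"],d@EX,d@EY,d[2],f@EX,f@EY,f[2]));return s
E
python3 - <<'E'
from h import *
grab(30)
best=None
for ph in(YAW/2,YAW/2+np.pi/2,YAW/2-np.pi/2):
    r=np.pi*np.array([np.cos(ph),np.sin(ph),0]);q=ik(P(.03,0,.2),r)
    if q is not None:
        d=np.abs(np.array(q)-get_state()["q"]).max();print(ph,np.array(q))
        if best is None or d<best[0]: best=(d,r)
movep(P(.03,0,.2),best[1]); st()
f=snap("side");g=snap("top")
rs=[(tip_of(c,"tripped_lever_tip")) for c in("side","top")]
print([(x[0]["centre"],x[0]["score"]) if x else None for x in rs])
if all(rs):
    x,e=tri([ray(f,rs[0][0]["centre"]),ray(g,rs[1][0]["centre"])]);d=x-PIV;print(x,e,d@EX,d@EY)
cv2.imwrite("pics/c3.png",cv2.resize(f["img"][140:320,180:420,::-1],(800,600)))
E
```

```text
0.1282817000215832 [-0.234  0.43  -0.12   1.021  0.     2.651]
1.6990780268164798 [-0.234  0.43  -0.12   1.021  0.    -0.491]
-1.4425146267733133 [-0.234  0.43  -0.12   1.021  0.    -0.491]
t4.1 u0.0303 v0.0010 z0.2001 F(u,v,z) -0.3 -0.0 1.0
[([294.1, 232.1], 0.51), None]
```

View pics/c3.png

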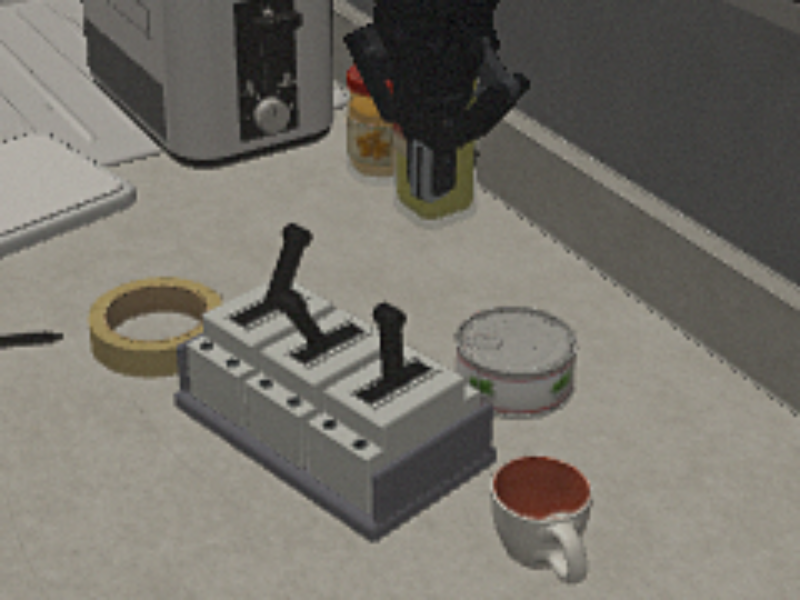

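The fingers stand above and just beyond the lever (tips at crop 432,200, lever end at 388,312), and the linkage is well above the neighbouring levers. Lower and push off.

Run:
```python
from h import *
print(move_l(P(.03,0,.108),.12,until_force=10)); sleep(.2); st()
print(move_l(P(-.016,0,.108),.012,until_force=15.5)); st(); sleep(.15); st()
```

```text
False
t5.4 u0.0306 v-0.0003 z0.1089 F(u,v,z) -0.2 0.9 0.5
False
t9.4 u-0.0102 v-0.0009 z0.1099 F(u,v,z) 14.4 0.5 -2.3
t9.6 u-0.0103 v-0.0010 z0.1099 F(u,v,z) 14.4 1.4 -3.2
```

Run:
```python
from h import *
for u in(-.0175,-.0185):
    print(move_l(P(u,0,.108),.008,until_force=6)); sleep(.15)
    F=[]
    for _ in range(5): F.append(get_state()["contact_force"]@EX); sleep(.03)
    st(); print(np.mean(F))
    if np.mean(F)>16.2: break
```

```text
False
t10.2 u-0.0112 v-0.0011 z0.1102 F(u,v,z) 15.5 0.6 -1.3
14.742076703515423
False
t10.8 u-0.0117 v-0.0012 z0.1104 F(u,v,z) 15.5 -0.2 -2.2
16.1703697601264
```

Run:
```python
from h import *
for u in(-.0193,-.0201):
    move_l(P(u,0,.108),.008,until_force=6); sleep(.15)
    F=[]
    for _ in range(6): F.append(get_state()["contact_force"]); sleep(.03)
    F=np.mean(F,0);st(); print(F@EX,F[2])
    if F@EX>17.3: break
move_l(P(.02,0,.112),.08); move_l(P(.03,0,.19),.15); st()
snap("side","pics/s4.png");g=snap("top")
f=grab_frame("side")
b=tip_of("side","tripped_lever_tip");print(b[:2])
if b:
    # intersect with lever plane v=0
    o,d=ray(f,b[0]["centre"]);k=((PIV-o)@EY)/(d@EY);p=o+k*d-PIV;print("u,z",p@EX,p[2],"ang",np.arctan2(p@EX,p[2]-.066))
cv2.imwrite("pics/c4.png",cv2.resize(f["img"][140:320,180:420,::-1],(800,600)))
```

```text
t11.4 u-0.0122 v-0.0013 z0.1105 F(u,v,z) 16.5 1.3 -0.9
16.711041385873763 -1.363484363741892
t12.0 u-0.0126 v-0.0013 z0.1107 F(u,v,z) 16.4 1.6 -0.9
17.371405989035292 -1.48309583151681
t13.3 u0.0292 v0.0002 z0.1893 F(u,v,z) -0.1 0.0 -0.7
[{'centre': [266.4, 207.6], 'score': 0.65}, {'centre': [288.4, 234.9], 'score': 0.55}]
u,z -0.08594001935769498 0.2258021319101477 ang -0.49342077634467285
```

View pics/c4.png

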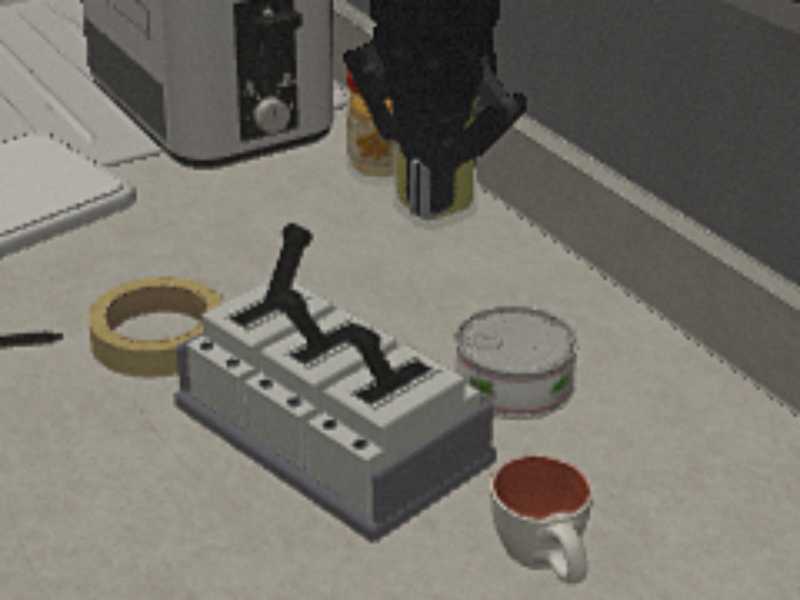

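The lever now lies off, parallel with the middle one (end at crop 350,335). Next go over to its off side and throw it on.

Run:
```python
from h import *
move_l(P(-.075,0,.19),.2); print(move_l(P(-.075,0,.111),.12,until_force=8)); st()
W=[]
for a in(-.55,-.38,-.2,0): W.append((.07*np.sin(a)-.018,.052+.07*np.cos(a)))
for a,z in((.17,.121),(.34,.118)): W.append(((z-.066)*np.tan(a)-.005/np.cos(a)-.011,z))
for i,(u,z) in enumerate(W):
    h=move_l(P(u+.001,0,z),.04,until_force=11); s=st()
    if h: print("stopped",i);break
```

```text
False
t15.0 u-0.0743 v-0.0002 z0.1114 F(u,v,z) 0.8 0.2 0.2
t15.7 u-0.0537 v0.0001 z0.1115 F(u,v,z) -0.2 0.7 0.1
t16.2 u-0.0425 v-0.0002 z0.1172 F(u,v,z) 0.1 0.5 0.1
t16.6 u-0.0301 v-0.0001 z0.1207 F(u,v,z) 0.2 0.3 -0.1
t17.1 u-0.0164 v-0.0000 z0.1220 F(u,v,z) -1.2 -0.1 0.3
t17.6 u-0.0051 v-0.0000 z0.1209 F(u,v,z) 0.1 -0.0 -0.2
t17.9 u0.0035 v0.0001 z0.1178 F(u,v,z) 0.3 -0.3 0.5
```

Run:
```python
from h import *
f=grab_frame("side")
cv2.imwrite("pics/c5.png",cv2.resize(f["img"][150:270,220:380,::-1],(800,600)))
```

```text
(no output)
```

View pics/c5.png

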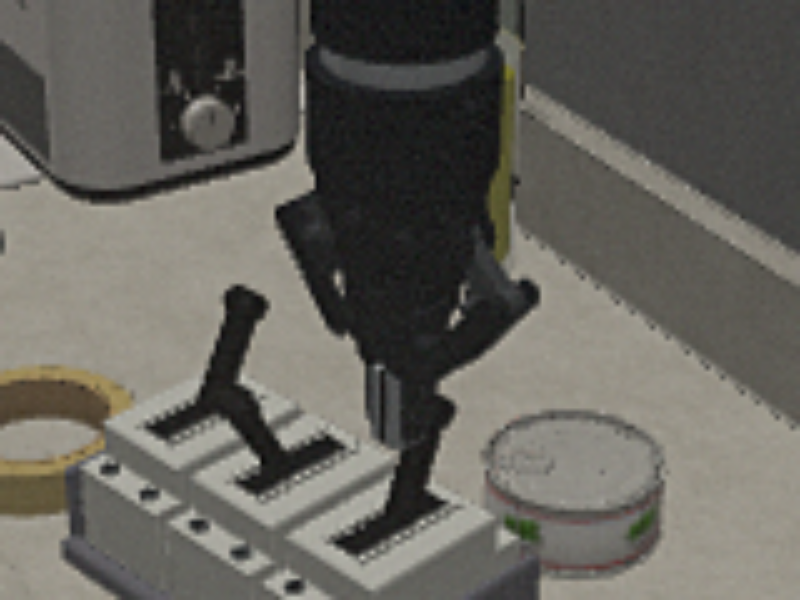

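The lever leans to on behind the fingers (end at crop 438,408), so the breaker is reset. Finish against the hard stop.

Run:
```python
from h import *
print(move_l(P(.018,0,.114),.02,until_force=7)); st()
move_l(P(-.03,0,.118),.1); move_l(P(-.06,0,.20),.2); st()
f=grab_frame("side"); cv2.imwrite("pics/c6.png",cv2.resize(f["img"][150:300,200:400,::-1],(800,600)))
```

```text
True
t18.6 u0.0115 v0.0000 z0.1147 F(u,v,z) -2.6 0.5 5.2
t19.7 u-0.0595 v-0.0000 z0.1997 F(u,v,z) 0.0 -0.8 -0.4
```

View pics/c6.png

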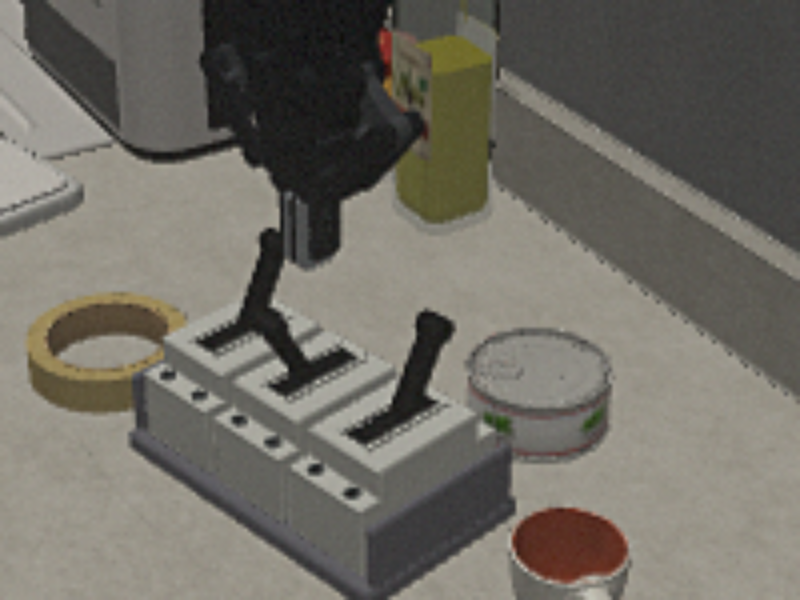

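The lever end is at crop (434,325), leaning at least as far as the on lever. The contact position gives about 0.5 rad, which is the hard stop. The neighbouring levers and the things round the block haven't moved, and the gripper is clear.

```bash
python3 -c "
from h import *
print(sign_off())"
```

```text
the job is handed in; nothing more can be done
None
```

I pushed the tripped lever firmly against its off stop (about 17 N), threw it on to the hard stop (about 0.5 rad), moved the gripper clear and handed the job in; the last picture shows the other two levers and the things round the block undisturbed, but the hand-in returned no verdict.

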